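Shut the marked valve in the aligner service box

ROBOT

A 7-joint arm with a two-finger parallel gripper is mounted at the origin on the work surface. World frame = base frame: x ahead of the robot, y to its left, z up, the work surface at z = 0. Lengths are in m, angles in rad, forces in N, time in s.
With the tool pointing down it reaches from about 0.4 to 0.875 m from the base axis. Payload 4.4 kg.
Tool frame: the origin (TCP) lies at the very end of the fingers, on their centre line; the grasp point (between the pads) lies behind it (env.hold_point_z is the z of the grasp point in the tool frame, in m); z points along the fingers, x is the direction in which the jaws open and shut, and the axes are right-handed (so a half turn about z gives the same grasp; the last joint's range is limited). The gripper opens to 85 mm and grips with 20 to 120 N. Pads are 22 mm wide; open, the fingers measure 114 mm over their backs; the gripper's body (76 mm by 85 mm) begins 54 mm behind the grasp point. The pads swing forward as they close: fully open they stand 13 mm farther back than shut.
Start: joints at [-1.19, 0.628, 0.038, 1.517, -0.027, 0.996, -0.02], TCP at [0.281, 0.586, 0.231] pointing down, gripper open.
Joint ranges: [-3.06, 3.06], [-0.37, 2.12], [-1.25, 1.32], [0.18, 2.47], [-1.1, 4.24], [0.23, 1.98], [-2.94, 2.94]. Speed limits (rad/s): [2.57, 2.57, 3.14, 3.14, 3.14, 3.14, 3.14].

INTERFACE

Orientations are given as a rotation vector (axis times angle).
In Python, from workcell import env gives the robot as it stands. The module is installed in compiled form; this text tells all that it offers.
- The arm moves only by the tool step_arm, never from a script. Its argument "targets" is a list of rows, each an object of numbers: "tx", "ty", "tz": the shift along the world's x, y, z in m; "ax", "ay", "az": the turn, a rotation vector about the world's x, y, z in degrees. In form: [{"tx": .., "ty": .., "tz": .., "ax": .., "ay": .., "az": ..}, ...]. A call has 1 to 5 rows; each row shifts and turns the pose as measured when the row begins; what a row does not reach is not made up. A row lasts 1/10 s, in which the tool goes at most 50 mm and 8.59 degrees, less where a joint would pass 70% of its speed; a pose out of reach is approached as far as the arm can. A call with a gripper value outside its range is refused whole. "grip" is the opening in per cent of the stroke, from 0 (shut) to 100 (fully open), set as the call begins (left out, the last holds). The fingers move at their own pace and stop on an object; the grip force is fixed at half the most. Time passes only in rows, so rows that do not move let the fingers close. It gives the time, the measured TCP pose, the force and the opening at its end, in the units of the state.
- env.read_state(): the state, without advancing time (a new reading comes with each control period).
- env.read_camera(name): name is "scene" or "top" or "wrist"; returns the picture (384x512x3 uint8, blue, green, red); there is no depth.
- env.camera_model(name): a dict with "mtx" (3x3 intrinsics, pixels), "world_from_camera" (4x4, takes a point from camera to world coordinates); the wrist camera has in their place "tool_from_camera" (4x4, takes a point from camera to tool coordinates, whose origin is the TCP and whose axes are the tool frame's). Camera axes: x right, y up, looking along -z (the intrinsics and any distortion apply to the point x, -y, -z); pixel columns grow to the right and rows downward; lengths in m; the calibration is good to about 2 mm. A picture is of the moment at which its call begins: read the wrist's pose just before it. camera_model takes no time and is no camera call.
- env.finish_job(): hands the job in, once; it reports no verdict.
Trained networks look in the newest picture that a camera, given by its name, has taken for a name from the list of things; names that differ only in an ending like _2 or _b are one class to them, and where a whole thing is asked for, a point or a joint stands for the part that bears it (a point fixed in the world has none). Each returns a list of dicts, best first, with "score" (0 to 1); they miss things now and then, are a little off and sometimes report something else, mostly with a low value. They report only what shows in the picture. A call takes as long as a camera call.
- env.boxes_of(target, camera): "rect" ([left, top, right, bottom] in pixels, round what is visible of it).
- env.mark_of(target, camera): "at" ([column, row] in pixels: a listed point, or the origin of a listed thing).
The state is a dict: "clock": time; "q": joint angles; "qd": joint speeds; "joint_efforts": joint torques, N m; "ee_pos": TCP position; "tool_rot": TCP orientation; "contact_force": force on the tool from outside, world axes, zero at the start; "wrist_torque": the same for the moment, N m; "grip_width": finger opening in m.
Only numpy, scipy, OpenCV 4.12 (cv2) and the standard library are available. Lean on these libraries where they do the work, as an engineer would, in place of code of your own. Each camera call takes 0.05 s, during which the arm holds its last target. There are 200 camera calls.

TASK

Push the loose aluminium cover of the valve box along its guides, without lifting it, until the valve bay is fully uncovered. Then push the red valve handle round until it is fully shut, square across its pipe. Push gently, with the fingers only: nothing is to be gripped or picked up, the blue valve stays as it is, and the things standing around the box stay where they are.

Things in the scene. Friction and masses are not known exactly. Their poses are not given: they have to be found in the camera images.
- valve_box: Cream sheet-metal service box fixed to the bench, 176 x 502 x 80 mm. Origin: centre of its underside; x across it, away from the robot, y along it to the left, z up (turned up to 0.2 rad). Left half (y 0..235 mm) decked over at z 66 mm, with a sloping gauge panel behind it (x 88..140 mm, up to z 115 mm). Steel guide lips rise to z 80 mm at x +-83..88 mm and at the ends (inner faces y +-246 mm).
- bay_centre (a point): Middle of the valve bay's opening, at the height of the wall tops (z 72 mm). The bay is the box's right half: open inside over 150 mm along box x and 230 mm along y (box y -235..-5 mm), floor at z 4 mm; both valves lie in it.
- cover: Loose aluminium cover plate, 162 (x) x 240 (y) x 4 mm, 0.37 to 0.68 kg, lying on the wall tops (box z 72 mm) with 2 mm side play. Origin: centre of its underside, axes as the box's. Starts over the valve bay, origin at box y -119 to -95 mm. Pushed left (+y) it meets the end lip at y +126 mm; the bay is fully uncovered from +115 mm. Slides with ordinary friction, 2 to 5 N; nothing holds it down.
- cover_pull (a point): Centre of the bar of the black pull in the middle of the cover: bar 112 mm along box x, 16 mm wide along y, spanning 20 to 32 mm above the cover's underside (box z 92..104 mm), on two 14 mm posts at x +-48 mm. The cover's top is 4 mm above its underside.
- red_valve: The marked valve: brass ball valve on a 14 mm steel pipe along box x (axis at z 26 mm, top at z 33 mm), fixed in the bay with its origin at box x 0, y -180 or -85 mm (it and the blue valve change places). Origin on the bench under the pipe, axes as the box's. The brass body, under the pivot, is 25 mm thick and stays below z 50 mm.
- red_pivot (a point): Vertical axis of the red handle, at the handle's mid height (z 54 mm), 25 mm to +x of the valve's origin.
- red_tip (a point): Point on the centreline of the red handle, 60 mm out from its pivot (its end is at 68 mm). The handle is a lever with a red sleeve and a white end band; the sleeve, from 20 to 68 mm out, is 17 mm wide and spans z 48..60 mm.
- red_handle (a joint): Angle of the red handle, rad. 0: open, the handle along the pipe pointing to the box's -x (towards the robot). Growing values turn it clockwise seen from above, its tip moving to the box's +y (left); 1.571 at the stop: shut, square across the pipe, pointing to +y. Starts at 0 to 0.35. Friction about 0.25 N m (5 N at 50 mm out); it stays where it is left.
- blue_valve: The other valve, alike, with a blue handle sleeve and no band, at the other place; leave it as it is.
- blue_tip (a point): Point on the blue handle 60 mm out from its pivot; its handle starts 0 to 0.35 rad from pointing to the box's -x and must not be turned.
- mask_box_a: Orange plastic mask box, 80 x 80 x 73 mm, loose, in front of the box's left half. Origin: centre of its underside.
- mask_box_b: A like orange mask box beyond the right end of the valve box.
- bottle_a: White plastic bottle, 64 mm wide, 130 mm tall, behind the gauges. Origin: centre of its underside.
- bottle_b: White plastic bottle, 60 mm wide, 120 mm tall, in front of the right end. Origin: centre of its underside.
- wafer_case: Flat round wafer case, 116 mm across, 24 mm tall, in front of the valve bay. Origin: centre of its underside.
- tweezers: Steel tweezers, about 120 mm long, 7 mm tall, lying in front of the left end. Origin: middle of their underside.
- hex_driver: Screwdriver with a yellow handle, 160 mm long, lying behind the valve bay. Origin near its middle, on the underside.

How it is judged:
By the outcome, as a careful person would: the job done as asked, in the order asked, and still so for the second after the job is handed in, with the robot touching nothing.
It also fails if it takes over 50 s, if anything falls off the work surface, if the arm or the gripper's body presses on something with over 40 N, if the wrist force passes 120 N, or if a joint passes its speed limit or range.

## Working session

There is one attempt and no reset: what is moved stays moved. The work goes in short steps, Python scripts to look and compute and a tool call to move; the robot and the scene stay as the last step left them, time stands still between calls to the robot, and variables do not carry over. Pictures are saved under pics/ and viewed, about 8 in all and at most 12, crops included, and the job is handed in when it is done.

Besides the shell and the picture viewer there is one more tool, called by a JSON object that holds its "fn" and its "kwargs". step_arm: Moves the arm, as the interface text tells. Its arguments: {"type":"object","properties":{"targets":{"type":"array"},"grip":{"type":"number"}},"required":["targets"]}

```bash
mkdir -p pics; cat > h.py <<'E'
import numpy as np, cv2
from workcell import env
def ray(cam,px):
    m=env.camera_model(cam); K=np.array(m['mtx'],float)
    d=cv2.undistortPoints(np.array([[px]],float),K,np.array(m.get('dist',[0,0,0,0,0]),float)).ravel()
    T=np.array(m['world_from_camera'])
    return T[:3,3],T[:3,:3]@np.array([d[0],-d[1],-1])
def at_z(cam,px,z):
    o,d=ray(cam,px); return o+d*(z-o[2])/d[2]
def proj(cam,p):
    m=env.camera_model(cam); T=np.linalg.inv(np.array(m['world_from_camera']))
    c=T[:3,:3]@np.array(p,float)+T[:3,3]; c=np.array([c[0],-c[1],-c[2]])
    u=np.array(m['mtx'])@c; return u[:2]/u[2]
E
python3 - <<'E'
from h import *
np.set_printoptions(precision=4,suppress=True)
s=env.read_state(); print(s)
for c in ['top','scene']:
    im=env.read_camera(c); cv2.imwrite(f'pics/{c}0.png',im)
    print(c,{k:np.array(v) for k,v in env.camera_model(c).items()})
    for t in ['valve_box','cover_pull','bay_centre','cover','red_pivot','red_tip','blue_tip','mask_box_a','bottle_a','wafer_case']:
        print(t,[(np.round(m['at']).tolist(),round(m['score'],2)) for m in env.mark_of(t,c)[:2]])
    print([b for b in env.boxes_of('cover',c)[:1]],[b for b in env.boxes_of('valve_box',c)[:1]])
print(env.hold_point_z)
E
```

```text
{'clock': 0.0, 'q': array([-1.1898,  0.6293,  0.0384,  1.5184, -0.027 ,  0.9963, -0.02  ]), 'qd': array([-0.0016,  0.0018, -0.0006, -0.0018,  0.0005, -0.0007,  0.0015]), 'joint_efforts': array([ -0.002 , -56.3405,   1.2253, -19.3442,   0.0109,   0.0102,
         0.    ]), 'ee_pos': array([0.2806, 0.5856, 0.2304]), 'tool_rot': array([ 2.6575,  1.6735, -0.0026]), 'contact_force': array([ 0.0744,  0.1832, -0.1117]), 'wrist_torque': array([-0.0054, -0.0092,  0.0553]), 'grip_width': 0.08579897630629063}
top {'mtx': array([[374.728 ,   0.    , 251.0322],
       [  0.    , 374.728 , 193.3909],
       [  0.    ,   0.    ,   1.    ]]), 'world_from_camera': array([[ 0.0043,  0.9906, -0.137 ,  0.4416],
       [-0.9992,  0.0097,  0.0388, -0.0105],
       [ 0.0397,  0.1367,  0.9898,  0.9515],
       [ 0.    ,  0.    ,  0.    ,  1.    ]])}
valve_box [([244.0, 195.0], 0.93)]
cover_pull [([290.0, 193.0], 0.6)]
bay_centre []
cover [([291.0, 196.0], 0.95)]
red_pivot []
red_tip []
blue_tip []
mask_box_a [([373.0, 221.0], 0.94), ([194.0, 262.0], 0.72)]
bottle_a [([213.0, 128.0], 0.8), ([340.0, 275.0], 0
[... 261 characters left out ...]
,   0.    ,   1.    ]]), 'world_from_camera': array([[ 0.5826, -0.458 ,  0.6714,  1.3845],
       [ 0.8127,  0.3158, -0.4897, -0.6347],
       [ 0.0123,  0.831 ,  0.5562,  0.7584],
       [ 0.    ,  0.    ,  0.    ,  1.    ]])}
valve_box [([266.0, 215.0], 0.84)]
cover_pull [([333.0, 244.0], 0.53), ([221.0, 208.0], 0.23)]
bay_centre []
cover [([224.0, 209.0], 0.91), ([140.0, 215.0], 0.48)]
red_pivot []
red_tip []
blue_tip []
mask_box_a [([136.0, 251.0], 0.94), ([261.0, 178.0], 0.55)]
bottle_a [([140.0, 216.0], 0.91), ([333.0, 242.0], 0.71)]
wafer_case [([191.0, 196.0], 0.66)]
[{'rect': [162.3, 176.9, 279.6, 242.3], 'score': 0.8}] [{'rect': [156.0, 152.3, 369.9, 267.3], 'score': 0.64}]
-0.0187
```

```bash
python3 - <<'E'
from h import *
im=cv2.imread('pics/top0.png')[90:310,110:400]; cv2.imwrite('pics/top0c.png',cv2.resize(im,None,fx=2.7,fy=2.7,interpolation=cv2.INTER_CUBIC))
E
```

```text
(no output)
```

View pics/top0c.png

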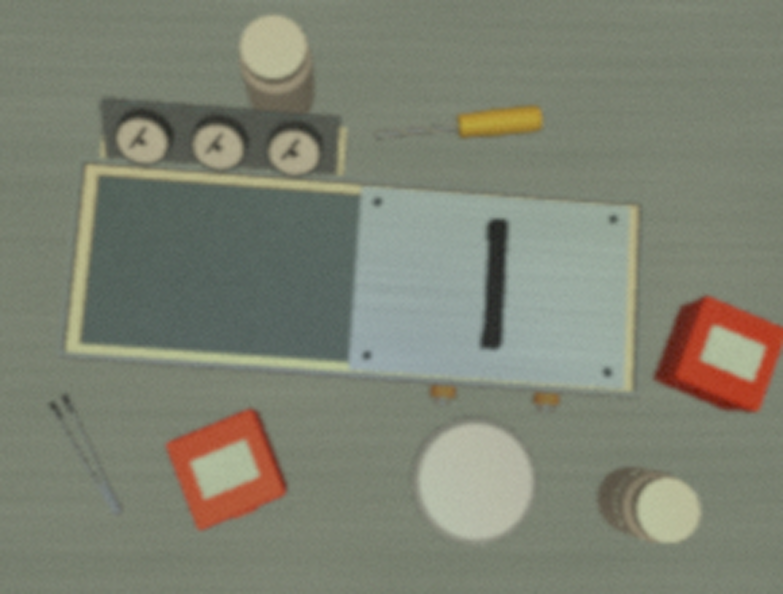

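The crop shows the cover over the right half, with the pull bar centred at full-image pixel (293,195). The lip corners are at crop pixels (87,165), (638,206), (67,353) and (632,391). The right mask box, bottle_b, the wafer case and the rest are clear of the box.

```bash
cat >> h.py <<'E'
def full(c): return np.array(c,float)/2.7+np.array([110,90])
E
python3 - <<'E'
from h import *
np.set_printoptions(precision=4,suppress=True)
P=[at_z('top',full(c),.080)[:2] for c in [(87,165),(638,206),(67,353),(632,391)]]
L=np.array([[.088,.251],[.088,-.251],[-.088,.251],[-.088,-.251]])
P=np.array(P); print(P)
# rigid fit
pc,lc=P.mean(0),L.mean(0); H=(L-lc).T@(P-pc); th=np.arctan2(H[0,1]-H[1,0],H[0,0]+H[1,1])
R=np.array([[np.cos(th),-np.sin(th)],[np.sin(th),np.cos(th)]]); t=pc-R@lc
print('box',t,th,'res',P-(L@R.T+t))
for n,c,z in [('pull',(494,284),.104),('cover corners',(360,187),.076),('',(349,370),.076)]:
    w=at_z('top',full(c),z)[:2]; print(n,w,R.T@(w-t))
# scene check
for p in [(244,195)]: print('net origin',at_z('top',p,0))
print('scene net', at_z('scene',(266,215),0), at_z('top',(290,193),.098))
E
```

```text
[[ 0.6603  0.2127]
 [ 0.63   -0.273 ]
 [ 0.4961  0.2223]
 [ 0.4666 -0.2627]]
box [ 0.5632 -0.0252] -0.06148926596005844 res [[-0.0062 -0.0073]
 [-0.0057  0.0081]
 [ 0.0053 -0.0084]
 [ 0.0066  0.0076]]
pull [ 0.5556 -0.14  ] [-0.0005 -0.115 ]
cover corners [ 0.6448 -0.026 ] [0.0815 0.0041]
 [ 0.4833 -0.0177] [-0.0802  0.0025]
net origin [ 0.5689 -0.0298  0.    ]
scene net [ 0.5665 -0.009   0.    ] [ 0.5615 -0.134   0.098 ]
```

{"fn": "step_arm", "kwargs": {"targets": [{"tx": 0.016, "ty": -0.045, "tz": 0, "ax": 0, "ay": 0, "az": 7.5}, {"tx": 0.016, "ty": -0.045, "tz": 0, "ax": 0, "ay": 0, "az": 7.5}, {"tx": 0.016, "ty": -0.045, "tz": 0, "ax": 0, "ay": 0, "az": 7.5}, {"tx": 0.016, "ty": -0.045, "tz": 0, "ax": 0, "ay": 0, "az": 0}, {"tx": 0.016, "ty": -0.045, "tz": 0, "ax": 0, "ay": 0, "az": 0}], "grip": 0}}

```text
clock: 1.8
ee_pos: [0.357, 0.3625, 0.2305]
tool_rot: [-2.242, -2.192, -0.005]
contact_force: [0.3, -0.1, -0.0]
grip_width: 0.0121
```

{"fn": "step_arm", "kwargs": {"targets": [{"tx": 0.016, "ty": -0.045, "tz": 0, "ax": 0, "ay": 0, "az": 0}, {"tx": 0.016, "ty": -0.045, "tz": 0, "ax": 0, "ay": 0, "az": 0}, {"tx": 0.016, "ty": -0.045, "tz": 0, "ax": 0, "ay": 0, "az": 0}, {"tx": 0.016, "ty": -0.045, "tz": 0, "ax": 0, "ay": 0, "az": 0}, {"tx": 0.016, "ty": -0.045, "tz": 0, "ax": 0, "ay": 0, "az": 0}]}}

```text
clock: 2.3
ee_pos: [0.4398, 0.1283, 0.2322]
tool_rot: [-2.242, -2.194, -0.012]
contact_force: [1.0, -0.2, 0.1]
grip_width: -0.0004
```

{"fn": "step_arm", "kwargs": {"targets": [{"tx": 0.016, "ty": -0.045, "tz": 0, "ax": 0, "ay": 0, "az": 0}, {"tx": 0.016, "ty": -0.045, "tz": 0, "ax": 0, "ay": 0, "az": 0}, {"tx": 0.016, "ty": -0.045, "tz": 0, "ax": 0, "ay": 0, "az": 0}, {"tx": 0.016, "ty": -0.045, "tz": 0, "ax": 0, "ay": 0, "az": 0}, {"tx": 0.016, "ty": -0.045, "tz": 0, "ax": 0, "ay": 0, "az": 0}]}}

```text
clock: 2.8
ee_pos: [0.5227, -0.1066, 0.234]
tool_rot: [-2.244, -2.197, -0.018]
contact_force: [0.7, 1.5, -0.2]
grip_width: 0.0001
```

{"fn": "step_arm", "kwargs": {"targets": [{"tx": 0.0155, "ty": -0.039, "tz": 0, "ax": 0, "ay": 0, "az": -2}, {"tx": 0.0155, "ty": -0.039, "tz": 0, "ax": 0, "ay": 0, "az": 0}, {"tx": 0, "ty": 0, "tz": -0.04, "ax": 0, "ay": 0, "az": 0}, {"tx": 0, "ty": 0, "tz": -0.04, "ax": 0, "ay": 0, "az": 0}, {"tx": 0, "ty": 0, "tz": 0, "ax": 0, "ay": 0, "az": 0}]}}

```text
clock: 3.3
ee_pos: [0.5573, -0.2012, 0.1541]
tool_rot: [2.292, 2.131, 0.02]
contact_force: [-0.2, 0.9, -0.1]
grip_width: 0.0003
```

```bash
python3 - <<'E'
from h import *
s=env.read_state(); print(s['clock'],s['ee_pos'],s['tool_rot'])
a=env.read_camera('top')[90:310,110:400]; b=env.read_camera('scene')[120:320,90:380]
cv2.imwrite('pics/pre.png',np.vstack([cv2.resize(a,None,fx=1.35,fy=1.35),cv2.resize(b,None,fx=1.35,fy=1.35)]))
E
```

```text
3.3 [ 0.55734406 -0.20116454  0.15410063] [2.29243851 2.13145396 0.01964241]
```

View pics/pre.png

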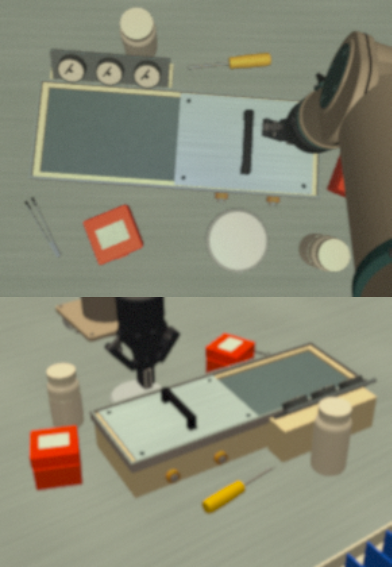

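The fingers hang over the cover, just to the right of the black bar, and everything else is undisturbed. Next I descend, then approach.

{"fn": "step_arm", "kwargs": {"targets": [{"tx": 0, "ty": 0, "tz": -0.03, "ax": 0, "ay": 0, "az": 0}, {"tx": 0, "ty": 0, "tz": -0.025, "ax": 0, "ay": 0, "az": 0}, {"tx": 0, "ty": 0, "tz": -0.01, "ax": 0, "ay": 0, "az": 0}, {"tx": 0, "ty": 0, "tz": 0, "ax": 0, "ay": 0, "az": 0}]}}

```text
clock: 3.8
ee_pos: [0.568, -0.2004, 0.102]
tool_rot: [2.272, 2.123, 0.041]
contact_force: [0.5, 0.9, -0.9]
grip_width: -0.0
```

```bash
cat >> h.py <<'E'
from scipy.spatial.transform import Rotation as Ro
T0=np.array([0.5632,-0.0252]); TH=-0.0615
def loc(w): return Ro.from_euler('z',-TH).as_matrix()[:2,:2]@(np.array(w)[:2]-T0)
def wor(l): return Ro.from_euler('z',TH).as_matrix()[:2,:2]@np.array(l)[:2]+T0
def fix(l,z,ang=np.pi/2):
    s=env.read_state(); a=(TH+ang)
    g=Ro.from_rotvec(np.pi*np.array([np.cos(a/2),np.sin(a/2),0])); e=g*Ro.from_rotvec(s['tool_rot']).inv()
    d=np.r_[wor(l),z]-s['ee_pos']
    print('clk',round(s['clock'],2),'loc',loc(s['ee_pos']).round(4),'z',round(s['ee_pos'][2],4),'F',np.round(s['contact_force'],1),'| move',d.round(4),'turn',np.degrees(e.as_rotvec()).round(2))
E
python3 -c "
from h import *
fix((0,-.165),.084)"
```

```text
clk 3.8 loc [ 0.0156 -0.1746] z 0.102 F [ 0.5  0.9 -0.9] | move [-0.015   0.0105 -0.018 ] turn [0.29 2.35 0.35]
```

{"fn": "step_arm", "kwargs": {"targets": [{"tx": -0.008, "ty": 0.003, "tz": -0.008, "ax": 0.3, "ay": 2.3, "az": 0.3}, {"tx": -0.007, "ty": 0.003, "tz": -0.008, "ax": 0, "ay": 0, "az": 0}, {"tx": 0, "ty": 0, "tz": 0, "ax": 0, "ay": 0, "az": 0}]}}

```text
clock: 4.1
ee_pos: [0.5561, -0.1943, 0.091]
tool_rot: [2.283, 2.148, 0.008]
contact_force: [-0.5, 0.1, -0.4]
grip_width: 0.0001
```

```bash
python3 -c "
from h import *
fix((0,-.165),.084)"
```

```text
clk 4.1 loc [ 0.0033 -0.1692] z 0.091 F [-0.5  0.1 -0.4] | move [-0.0031  0.0044 -0.007 ] turn [ 0.11  0.5  -0.03]
```

{"fn": "step_arm", "kwargs": {"targets": [{"tx": -0.002, "ty": 0.006, "tz": -0.006, "ax": 0.1, "ay": 0.5, "az": 0}, {"tx": 0, "ty": 0.01, "tz": -0.002, "ax": 0, "ay": 0, "az": 0}, {"tx": 0, "ty": 0.01, "tz": 0, "ax": 0, "ay": 0, "az": 0}, {"tx": 0.001, "ty": 0.01, "tz": 0, "ax": 0, "ay": 0, "az": 0}, {"tx": 0.001, "ty": 0.01, "tz": 0, "ax": 0, "ay": 0, "az": 0}]}}

```text
clock: 4.6
ee_pos: [0.5571, -0.1475, 0.0849]
tool_rot: [2.287, 2.146, 0.001]
contact_force: [-0.6, -1.2, -2.2]
grip_width: 0.0001
```

```bash
python3 -c "
from h import *
fix((0,-.12),.084)"
```

```text
clk 4.6 loc [ 0.0014 -0.1225] z 0.0849 F [-0.6 -1.2 -2.2] | move [-0.0012  0.0026 -0.0009] turn [0.19 0.24 0.12]
```

{"fn": "step_arm", "kwargs": {"targets": [{"tx": 0, "ty": 0.012, "tz": 0, "ax": 0, "ay": 0, "az": 0}, {"tx": 0.001, "ty": 0.014, "tz": 0, "ax": 0, "ay": 0, "az": 0}, {"tx": 0.001, "ty": 0.014, "tz": 0, "ax": 0, "ay": 0, "az": 0}, {"tx": 0.001, "ty": 0.014, "tz": 0, "ax": 0, "ay": 0, "az": 0}, {"tx": 0.001, "ty": 0.014, "tz": 0, "ax": 0, "ay": 0, "az": 0}]}}

```text
clock: 5.1
ee_pos: [0.5611, -0.075, 0.0849]
tool_rot: [2.287, 2.144, -0.001]
contact_force: [0.1, -2.3, -1.0]
grip_width: -0.0
```

```bash
python3 - <<'E'
from h import *
fix((0,0),.084)
im=env.read_camera('top'); cv2.imwrite('pics/p1.png',cv2.resize(im[90:310,110:400],None,fx=2.7,fy=2.7,interpolation=cv2.INTER_CUBIC))
for t in ['cover','cover_pull']:
  for m in env.mark_of(t,'top')[:2]: print(t,m, loc(at_z('top',m['at'],.072 if t=='cover' else .098)))
E
```

```text
clk 5.1 loc [ 0.0009 -0.0499] z 0.0849 F [ 0.1 -2.3 -1. ] | move [ 0.0021  0.0498 -0.0009] turn [0.3  0.24 0.16]
cover {'at': [257.6, 194.7], 'score': 0.65} [-0.00074211 -0.03545874]
cover {'at': [138.6, 256.2], 'score': 0.46} [-0.16201189  0.22781959]
cover_pull {'at': [254.0, 195.3], 'score': 0.95} [-0.00631524 -0.02601434]
```

View pics/p1.png

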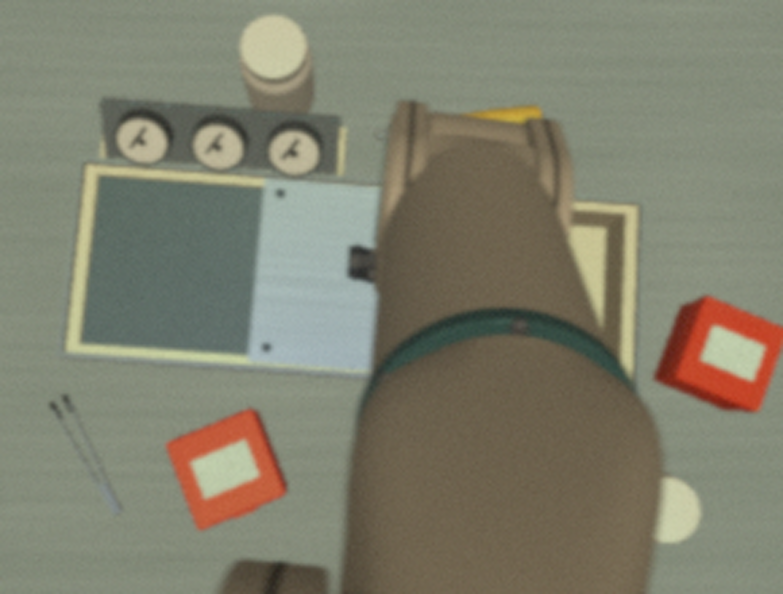

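The cover has slid about 85 mm: its left edge is now at crop (255,267), and the right part of the bay is showing. I keep pushing.

{"fn": "step_arm", "kwargs": {"targets": [{"tx": 0.001, "ty": 0.014, "tz": 0, "ax": 0.1, "ay": 0.1, "az": 0}, {"tx": 0.001, "ty": 0.014, "tz": 0, "ax": 0, "ay": 0, "az": 0}, {"tx": 0.001, "ty": 0.014, "tz": 0, "ax": 0, "ay": 0, "az": 0}, {"tx": 0.001, "ty": 0.014, "tz": 0, "ax": 0, "ay": 0, "az": 0}, {"tx": 0.001, "ty": 0.014, "tz": 0, "ax": 0, "ay": 0, "az": 0}]}}

```text
clock: 5.75
ee_pos: [0.566, -0.006, 0.0851]
tool_rot: [2.293, 2.138, -0.005]
contact_force: [0.5, -3.1, 0.5]
grip_width: -0.0
```

{"fn": "step_arm", "kwargs": {"targets": [{"tx": 0.001, "ty": 0.014, "tz": 0, "ax": 0.1, "ay": 0.1, "az": 0}, {"tx": 0.001, "ty": 0.014, "tz": 0, "ax": 0, "ay": 0, "az": 0}, {"tx": 0.001, "ty": 0.012, "tz": 0, "ax": 0, "ay": 0, "az": 0}, {"tx": 0.001, "ty": 0.01, "tz": 0, "ax": 0, "ay": 0, "az": 0}, {"tx": 0, "ty": 0, "tz": 0, "ax": 0, "ay": 0, "az": 0}]}}

```text
clock: 6.25
ee_pos: [0.5699, 0.0524, 0.0851]
tool_rot: [2.291, 2.146, -0.005]
contact_force: [-0.7, -0.3, -0.2]
grip_width: -0.0003
```

```bash
python3 - <<'E'
from h import *
fix((0,.101),.084)
im=env.read_camera('top'); b=env.read_camera('scene'); cv2.imwrite('pics/p2.png',np.vstack([cv2.resize(im[140:240,120:360],None,fx=2.7,fy=2.7,interpolation=cv2.INTER_CUBIC),cv2.resize(b[130:250,140:380],None,fx=2.7,fy=2.7,interpolation=cv2.INTER_CUBIC)]))
E
```

```text
clk 6.25 loc [0.0019 0.0779] z 0.0851 F [-0.7 -0.3 -0.2] | move [-0.0005  0.0232 -0.0011] turn [ 0.22 -0.02  0.22]
```

View pics/p2.png

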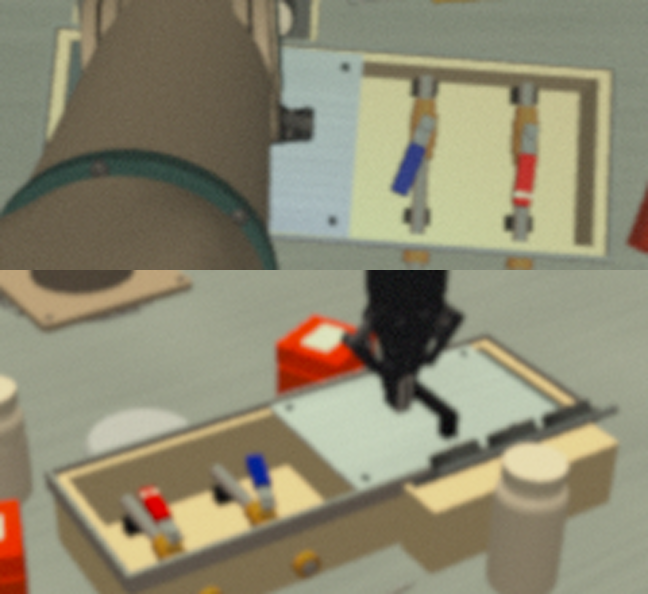

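The top view shows the cover's right edge at crop (362,62)–(350,235), so the bay is almost uncovered. Red is the right-hand valve, with its tip near (524,195). Blue is on the left and already turned a little left.

```bash
python3 - <<'E'
from h import *
f=lambda c:np.array(c)/2.7+np.array([120,140])
for n,c,z in [('edge',(362,62),.076),('edge',(350,235),.076),('redpipe top end',(526,97),.033),('redpipe bot',(519,237),.033),('redband',(524,194),.06),('sleeve top',(527,155),.06),('lever top',(528,122),.06),('boxTR',(610,70),.08),('boxBR',(604,255),.08),('blue tip',(401,190),.06)]:
    print(n,loc(at_z('top',f(c),z)).round(4))
for t,z in [('red_pivot',.054),('red_tip',.054),('blue_tip',.054),('red_valve',0),('blue_valve',0),('bay_centre',.072)]:
  for cam in ['top','scene']:
    for m in env.mark_of(t,cam)[:1]: print(t,cam,np.round(m['at']),round(m['score'],2),loc(at_z(cam,m['at'],z)).round(4))
E
```

```text
edge [ 0.0744 -0.022 ]
edge [-0.0785 -0.0215]
redpipe top end [ 0.0623 -0.1778]
redpipe bot [-0.0678 -0.1769]
redband [-0.0309 -0.1743]
sleeve top [ 0.0042 -0.1755]
lever top [ 0.0342 -0.1751]
boxTR [ 0.0827 -0.2423]
boxBR [-0.0811 -0.2421]
blue tip [-0.035  -0.0645]
red_pivot top [316. 190.] 0.82 [ 0.0244 -0.1769]
red_pivot scene [203. 228.] 0.81 [ 0.0276 -0.1789]
red_tip top [313. 214.] 0.71 [-0.0345 -0.1733]
red_tip scene [195. 214.] 0.64 [-0.0314 -0.1698]
blue_tip top [270. 205.] 0.7 [-0.0219 -0.0671]
blue_tip scene [230. 202.] 0.48 [-0.0325 -0.0722]
red_valve top [313. 213.] 0.62 [-0.0284 -0.1846]
red_valve scene [200. 240.] 0.63 [ 0.0054 -0.1789]
blue_valve top [279. 201.] 0.66 [-0.003  -0.0938]
blue_valve scene [233. 225.] 0.93 [-0.0033 -0.0791]
bay_centre top [291. 198.] 0.88 [-0.002  -0.1155]
bay_centre scene [222. 207.] 0.61 [ 0.0014 -0.1138]
```

{"fn": "step_arm", "kwargs": {"targets": [{"tx": 0, "ty": 0.008, "tz": 0, "ax": 0.1, "ay": 0, "az": 0.2}, {"tx": 0, "ty": 0.008, "tz": 0, "ax": 0, "ay": 0, "az": 0}, {"tx": 0, "ty": 0.006, "tz": 0, "ax": 0, "ay": 0, "az": 0}, {"tx": 0, "ty": 0.003, "tz": 0, "ax": 0, "ay": 0, "az": 0}]}}

```text
clock: 7.35
ee_pos: [0.5696, 0.0723, 0.0851]
tool_rot: [2.291, 2.142, -0.01]
contact_force: [0.5, -3.4, 0.9]
grip_width: -0.0005
```

```bash
python3 - <<'E'
from h import *
fix((0,.103),.084)
E
```

```text
clk 7.35 loc [0.0004 0.0977] z 0.0851 F [ 0.5 -3.4  0.9] | move [-0.0001  0.0053 -0.0011] turn [ 0.45 -0.07  0.34]
```

{"fn": "step_arm", "kwargs": {"targets": [{"tx": 0, "ty": 0.005, "tz": 0, "ax": 0.2, "ay": 0, "az": 0.2}, {"tx": 0, "ty": 0.003, "tz": 0, "ax": 0, "ay": 0, "az": 0}, {"tx": 0, "ty": 0, "tz": 0, "ax": 0, "ay": 0, "az": 0}]}}

```text
clock: 7.65
ee_pos: [0.5697, 0.0807, 0.0851]
tool_rot: [2.288, 2.148, -0.007]
contact_force: [-0.5, -3.8, 0.6]
grip_width: -0.0003
```

```bash
python3 - <<'E'
from h import *
fix((0,.103),.084)
im=env.read_camera('top'); b=env.read_camera('scene'); cv2.imwrite('pics/p3.png',np.vstack([cv2.resize(im[140:240,120:360],None,fx=2.7,fy=2.7,interpolation=cv2.INTER_CUBIC),cv2.resize(b[130:250,140:380],None,fx=2.7,fy=2.7,interpolation=cv2.INTER_CUBIC)]))
E
```

```text
clk 7.65 loc [0.     0.1061] z 0.0851 F [-0.5 -3.8  0.6] | move [-0.0002 -0.0031 -0.0011] turn [ 0.31 -0.05  0.1 ]
```

View pics/p3.png

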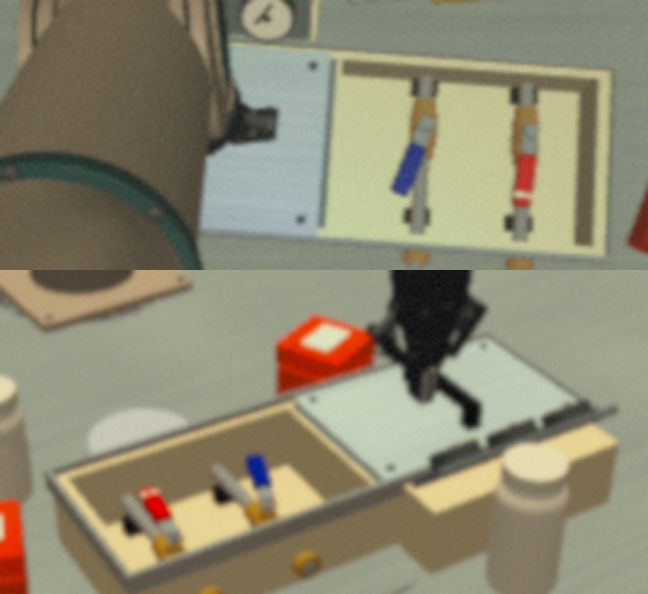

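The cover's right edge is now at crop x≈332–322, about 25 mm further along. The wall strip at the bay's left side is visible, so the bay is clear. I back off, lift and go to the red valve, turning the tool 90°.

{"fn": "step_arm", "kwargs": {"targets": [{"tx": 0, "ty": -0.01, "tz": 0, "ax": 0, "ay": 0, "az": 0}, {"tx": 0, "ty": -0.012, "tz": 0.005, "ax": 0, "ay": 0, "az": 0}, {"tx": 0, "ty": -0.01, "tz": 0.03, "ax": 0, "ay": 0, "az": 0}, {"tx": 0, "ty": -0.02, "tz": 0.04, "ax": 0, "ay": 0, "az": 0}]}}

```text
clock: 8.15
ee_pos: [0.5652, 0.0322, 0.1573]
tool_rot: [-2.277, -2.152, 0.014]
contact_force: [0.4, 0.5, 0.2]
grip_width: 0.0001
```

```bash
python3 - <<'E'
from h import *
print(env.read_state()['q'])
fix((-.02,-.209),.15,np.pi);fix((-.02,-.209),.15,0)
E
```

```text
[-0.15049208  0.6084068   0.06941979  1.81989348 -0.06188452  0.7277751
  1.46752516]
clk 8.15 loc [-0.0016  0.0574] z 0.1573 F [0.4 0.5 0.2] | move [-0.0348 -0.2647 -0.0073] turn [ 0.54 -0.58 89.71]
clk 8.15 loc [-0.0016  0.0574] z 0.1573 F [0.4 0.5 0.2] | move [-0.0348 -0.2647 -0.0073] turn [ -0.58  -0.55 -90.28]
```

{"fn": "step_arm", "kwargs": {"targets": [{"tx": -0.003, "ty": -0.025, "tz": 0, "ax": 0, "ay": 0, "az": -8.4}, {"tx": -0.003, "ty": -0.025, "tz": 0, "ax": 0, "ay": 0, "az": -8.4}, {"tx": -0.003, "ty": -0.025, "tz": 0, "ax": 0, "ay": 0, "az": -8.4}, {"tx": -0.003, "ty": -0.025, "tz": 0, "ax": 0, "ay": 0, "az": -8.4}, {"tx": -0.003, "ty": -0.025, "tz": 0, "ax": 0, "ay": 0, "az": -8.4}]}}

```text
clock: 8.65
ee_pos: [0.5541, -0.0974, 0.1662]
tool_rot: [-2.911, -1.168, -0.016]
contact_force: [-0.0, 0.1, -0.6]
grip_width: 0.0001
```

{"fn": "step_arm", "kwargs": {"targets": [{"tx": -0.003, "ty": -0.025, "tz": 0, "ax": 0, "ay": 0, "az": -8.4}, {"tx": -0.003, "ty": -0.025, "tz": 0, "ax": 0, "ay": 0, "az": -8.4}, {"tx": -0.003, "ty": -0.025, "tz": 0, "ax": 0, "ay": 0, "az": -8.4}, {"tx": -0.003, "ty": -0.025, "tz": 0, "ax": 0, "ay": 0, "az": -8.4}, {"tx": 0, "ty": 0, "tz": 0, "ax": 0, "ay": 0, "az": -8.4}]}}

```text
clock: 9.15
ee_pos: [0.5398, -0.2078, 0.169]
tool_rot: [-3.141, -0.012, -0.027]
contact_force: [0.0, 0.8, -0.1]
grip_width: -0.0001
```

```bash
python3 - <<'E'
from h import *
fix((-.02,-.209),.12,0)
E
```

```text
clk 9.15 loc [-0.0122 -0.1837] z 0.169 F [ 0.   0.8 -0.1] | move [-0.0094 -0.0248 -0.049 ] turn [ 0.03  0.99 -3.95]
```

{"fn": "step_arm", "kwargs": {"targets": [{"tx": -0.004, "ty": -0.012, "tz": -0.02, "ax": 0, "ay": 1, "az": -4}, {"tx": -0.004, "ty": -0.012, "tz": -0.02, "ax": 0, "ay": 0, "az": 0}, {"tx": 0, "ty": 0, "tz": -0.01, "ax": 0, "ay": 0, "az": 0}, {"tx": 0, "ty": 0, "tz": 0, "ax": 0, "ay": 0, "az": 0}]}}

```text
clock: 9.55
ee_pos: [0.5318, -0.2338, 0.1193]
tool_rot: [-3.137, 0.112, -0.006]
contact_force: [0.8, -0.1, -0.0]
grip_width: -0.0004
```

```bash
python3 - <<'E'
from h import *
fix((-.02,-.209),.09,0)
b=env.read_camera('scene'); cv2.imwrite('pics/p4.png',cv2.resize(b[130:280,110:310],None,fx=3.5,fy=3.5,interpolation=cv2.INTER_CUBIC))
E
```

```text
clk 9.55 loc [-0.0185 -0.2101] z 0.1193 F [ 0.8 -0.1 -0. ] | move [-0.0014  0.0012 -0.0293] turn [-0.13  0.21  0.57]
```

View pics/p4.png

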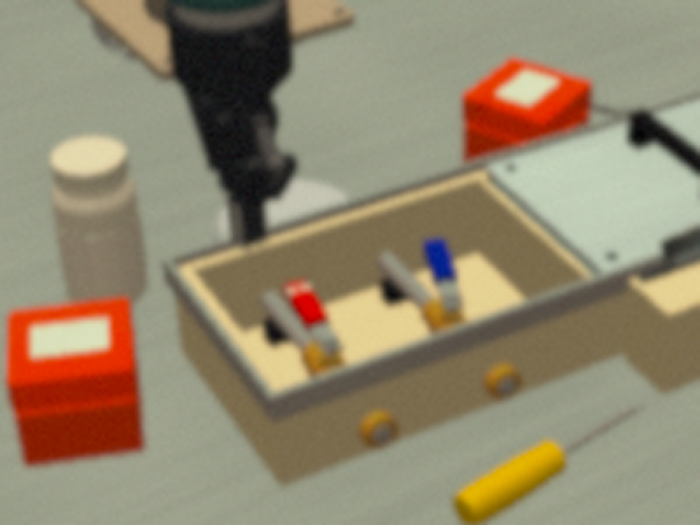

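The view shows the fingertips above the bay's right side, between the end wall and the red handle. The bottle and mask box are clear. I descend in two parts.

{"fn": "step_arm", "kwargs": {"targets": [{"tx": -0.001, "ty": 0.001, "tz": -0.015, "ax": 0, "ay": 0.2, "az": 0.5}, {"tx": 0, "ty": 0, "tz": -0.013, "ax": 0, "ay": 0, "az": 0}, {"tx": 0, "ty": 0, "tz": 0, "ax": 0, "ay": 0, "az": 0}]}}

```text
clock: 9.9
ee_pos: [0.5328, -0.2315, 0.0916]
tool_rot: [-3.138, 0.093, -0.007]
contact_force: [-0.3, -0.7, -0.1]
grip_width: 0.0001
```

```bash
python3 - <<'E'
from h import *
fix((-.02,-.209),.047,0)
E
```

```text
clk 9.9 loc [-0.0177 -0.2078] z 0.0916 F [-0.3 -0.7 -0.1] | move [-0.0024 -0.001  -0.0446] turn [-0.13  0.25 -0.13]
```

{"fn": "step_arm", "kwargs": {"targets": [{"tx": -0.001, "ty": -0.001, "tz": -0.015, "ax": 0, "ay": 0.2, "az": 0}, {"tx": -0.001, "ty": 0, "tz": -0.015, "ax": 0, "ay": 0, "az": 0}, {"tx": 0, "ty": 0, "tz": -0.012, "ax": 0, "ay": 0, "az": 0}, {"tx": 0, "ty": 0, "tz": 0, "ax": 0, "ay": 0, "az": 0}]}}

```text
clock: 10.3
ee_pos: [0.5311, -0.2315, 0.046]
tool_rot: [-3.138, 0.09, -0.001]
contact_force: [0.7, -0.3, -0.4]
grip_width: -0.0001
```

```bash
cat >> h.py <<'E'
PV=np.array([.025,-.178])
def way(phi,d=.020,r=.048): return PV+r*np.array([-np.cos(phi),np.sin(phi)])-d*np.array([np.sin(phi),np.cos(phi)])
E
python3 - <<'E'
from h import *
fix((-.02,-.209),.047,0)
for p in np.arange(.1,1.7,.15): print(round(p,2),way(p).round(4),wor(way(p)).round(4))
E
```

```text
clk 10.3 loc [-0.0193 -0.2079] z 0.046 F [ 0.7 -0.3 -0.4] | move [-0.0007 -0.001   0.001 ] turn [-0.16  0.04 -0.24]
0.1 [-0.0248 -0.1931] [ 0.5266 -0.2164]
0.25 [-0.0265 -0.1855] [ 0.5254 -0.2087]
0.4 [-0.027  -0.1777] [ 0.5253 -0.2009]
0.55 [-0.0264 -0.17  ] [ 0.5264 -0.1932]
0.7 [-0.0246 -0.1624] [ 0.5287 -0.1858]
0.85 [-0.0217 -0.1551] [ 0.532  -0.1787]
1.0 [-0.0178 -0.1484] [ 0.5363 -0.1722]
1.15 [-0.0129 -0.1424] [ 0.5416 -0.1665]
1.3 [-0.0071 -0.1371] [ 0.5477 -0.1616]
1.45 [-0.0006 -0.1328] [ 0.5544 -0.1577]
1.6 [ 0.0064 -0.1294] [ 0.5616 -0.1548]
```

{"fn": "step_arm", "kwargs": {"targets": [{"tx": -0.003, "ty": 0.01, "tz": 0, "ax": 0, "ay": 0, "az": 0}, {"tx": -0.002, "ty": 0.01, "tz": 0, "ax": 0, "ay": 0, "az": 0}, {"tx": -0.001, "ty": 0.009, "tz": 0, "ax": 0, "ay": 0, "az": 0}, {"tx": 0.001, "ty": 0.008, "tz": 0, "ax": 0, "ay": 0, "az": 0}, {"tx": 0.003, "ty": 0.008, "tz": 0, "ax": 0, "ay": 0, "az": 0}]}}

```text
clock: 10.8
ee_pos: [0.5291, -0.1948, 0.0478]
tool_rot: [3.125, -0.101, 0.012]
contact_force: [-2.2, -6.2, -4.6]
grip_width: 0.0001
```

```bash
python3 - <<'E'
from h import *
fix(way(1.0),.047,0)
E
```

```text
clk 10.8 loc [-0.0236 -0.1714] z 0.0478 F [-2.2 -6.2 -4.6] | move [ 0.0072  0.0226 -0.0008] turn [0.88 0.41 0.16]
```

{"fn": "step_arm", "kwargs": {"targets": [{"tx": 0.001, "ty": 0.01, "tz": 0, "ax": 0.5, "ay": 0.3, "az": 0}, {"tx": 0.002, "ty": 0.009, "tz": 0, "ax": 0.3, "ay": 0, "az": 0}, {"tx": 0.004, "ty": 0.008, "tz": 0, "ax": 0, "ay": 0, "az": 0}, {"tx": 0.006, "ty": 0.006, "tz": 0, "ax": 0, "ay": 0, "az": 0}]}}

```text
clock: 11.2
ee_pos: [0.5386, -0.1711, 0.0508]
tool_rot: [3.12, -0.113, 0.006]
contact_force: [-4.2, -4.2, -0.4]
grip_width: 0.0001
```

```bash
python3 - <<'E'
from h import *
fix(way(1.3),.047,0)
fix(way(1.57),.047,0)
E
```

```text
clk 11.2 loc [-0.0156 -0.1471] z 0.0508 F [-4.2 -4.2 -0.4] | move [ 0.009   0.0095 -0.0038] turn [1.1  0.17 0.62]
clk 11.2 loc [-0.0156 -0.1471] z 0.0508 F [-4.2 -4.2 -0.4] | move [ 0.0215  0.0158 -0.0038] turn [1.1  0.17 0.62]
```

{"fn": "step_arm", "kwargs": {"targets": [{"tx": 0.006, "ty": 0.006, "tz": -0.002, "ax": 0.5, "ay": 0.1, "az": 0.3}, {"tx": 0.007, "ty": 0.005, "tz": -0.002, "ax": 0.5, "ay": 0, "az": 0.3}, {"tx": 0.007, "ty": 0.004, "tz": 0, "ax": 0, "ay": 0, "az": 0}, {"tx": 0.006, "ty": 0.002, "tz": 0, "ax": 0, "ay": 0, "az": 0}]}}

```text
clock: 11.6
ee_pos: [0.558, -0.1595, 0.0506]
tool_rot: [3.129, -0.105, -0.008]
contact_force: [-5.5, -2.7, 0.7]
grip_width: -0.0
```

```bash
python3 - <<'E'
from h import *
fix(way(1.57),.047,0)
E
```

```text
clk 11.6 loc [ 0.0031 -0.1344] z 0.0506 F [-5.5 -2.7  0.7] | move [ 0.0022  0.0043 -0.0036] turn [ 0.63 -0.3   0.31]
```

Nearly there. I push on in small steps in +x until the force rises at the stop.

{"fn": "step_arm", "kwargs": {"targets": [{"tx": 0.005, "ty": 0.002, "tz": -0.002, "ax": 0.5, "ay": 0, "az": 0.3}, {"tx": 0.004, "ty": 0.001, "tz": -0.001, "ax": 0, "ay": 0, "az": 0}]}}

```text
clock: 11.8
ee_pos: [0.5619, -0.1576, 0.0494]
tool_rot: [3.136, -0.099, -0.019]
contact_force: [-9.1, -3.1, 9.9]
grip_width: -0.0004
```

```bash
python3 - <<'E'
from h import *
fix(way(1.57),.047,0)
E
```

```text
clk 11.8 loc [ 0.0069 -0.1323] z 0.0494 F [-9.1 -3.1  9.9] | move [-0.0018  0.0024 -0.0024] turn [ 0.21 -0.71  0.08]
```

{"fn": "step_arm", "kwargs": {"targets": [{"tx": 0.005, "ty": 0, "tz": 0.001, "ax": 0, "ay": 0, "az": 0}, {"tx": 0.005, "ty": 0, "tz": 0, "ax": 0, "ay": 0, "az": 0}]}}

```text
clock: 12.0
ee_pos: [0.5619, -0.1574, 0.0503]
tool_rot: [3.137, -0.102, -0.045]
contact_force: [-8.8, -2.7, 2.1]
grip_width: -0.0
```

```bash
python3 - <<'E'
from h import *
fix(way(1.57),.047,0)
E
```

```text
clk 12.0 loc [ 0.0068 -0.132 ] z 0.0503 F [-8.8 -2.7  2.1] | move [-0.0017  0.0021 -0.0033] turn [ 0.09 -1.66  0.2 ]
```

{"fn": "step_arm", "kwargs": {"targets": [{"tx": 0.009, "ty": 0, "tz": 0, "ax": 0, "ay": 0, "az": 0}, {"tx": 0.009, "ty": 0, "tz": 0, "ax": 0, "ay": 0, "az": 0}]}}

```text
clock: 12.2
ee_pos: [0.5622, -0.1574, 0.0502]
tool_rot: [-3.137, 0.108, 0.094]
contact_force: [-17.9, -1.6, 13.6]
grip_width: -0.0001
```

{"fn": "step_arm", "kwargs": {"targets": [{"tx": -0.008, "ty": 0, "tz": 0, "ax": 0, "ay": 0, "az": 0}, {"tx": -0.01, "ty": 0, "tz": 0, "ax": 0, "ay": 0, "az": 0}, {"tx": -0.002, "ty": 0, "tz": 0.02, "ax": 0, "ay": 0, "az": 0}, {"tx": 0, "ty": 0, "tz": 0.04, "ax": 0, "ay": 0, "az": 0}, {"tx": 0, "ty": 0, "tz": 0.045, "ax": 0, "ay": 0, "az": 0}]}}

```text
clock: 12.7
ee_pos: [0.5339, -0.1508, 0.1542]
tool_rot: [-3.13, 0.105, 0.116]
contact_force: [1.3, 0.2, 0.5]
grip_width: -0.0002
```

{"fn": "step_arm", "kwargs": {"targets": [{"tx": 0, "ty": 0.02, "tz": 0.04, "ax": 0, "ay": 0, "az": 0}, {"tx": -0.02, "ty": 0.04, "tz": 0.02, "ax": 0, "ay": 0, "az": 0}, {"tx": -0.02, "ty": 0.045, "tz": 0, "ax": 0, "ay": 0, "az": 0}, {"tx": -0.02, "ty": 0.045, "tz": 0, "ax": 0, "ay": 0, "az": 0}, {"tx": -0.02, "ty": 0.045, "tz": 0, "ax": 0, "ay": 0, "az": 0}]}}

```text
clock: 13.2
ee_pos: [0.4572, 0.0441, 0.2253]
tool_rot: [-3.131, 0.117, 0.077]
contact_force: [0.4, 1.0, 0.1]
grip_width: -0.0002
```

{"fn": "step_arm", "kwargs": {"targets": [{"tx": 0, "ty": 0.045, "tz": 0, "ax": 0, "ay": 0, "az": 0}, {"tx": 0, "ty": 0.045, "tz": 0, "ax": 0, "ay": 0, "az": 0}, {"tx": 0, "ty": 0.045, "tz": 0, "ax": 0, "ay": 0, "az": 0}, {"tx": 0, "ty": 0.045, "tz": 0, "ax": 0, "ay": 0, "az": 0}, {"tx": 0, "ty": 0, "tz": 0, "ax": 0, "ay": 0, "az": 0}]}}

```text
clock: 13.7
ee_pos: [0.4483, 0.2431, 0.2277]
tool_rot: [-3.118, 0.092, 0.075]
contact_force: [-0.7, -0.1, -0.2]
grip_width: -0.0005
```

```bash
python3 - <<'E'
from h import *
fix((0,0),.2,0)
im=env.read_camera('top'); b=env.read_camera('scene'); cv2.imwrite('pics/p5.png',np.vstack([cv2.resize(im[90:310,110:400],None,fx=2.2,fy=2.2,interpolation=cv2.INTER_CUBIC)[:340],cv2.resize(b[150:270,140:430],None,fx=2.2,fy=2.2,interpolation=cv2.INTER_CUBIC)]))
for t,z in [('red_pivot',.054),('red_tip',.054),('blue_tip',.054),('cover_pull',.098),('cover',.072)]:
  for cam in ['top','scene']:
    for m in env.mark_of(t,cam)[:1]: print(t,cam,np.round(m['at']),round(m['score'],2),loc(at_z(cam,m['at'],z)).round(4))
E
```

```text
clk 13.7 loc [-0.1312  0.2607] z 0.2277 F [-0.7 -0.1 -0.2] | move [ 0.1149 -0.2683 -0.0277] turn [-1.29 -2.73 -0.13]
red_pivot top [315. 189.] 0.73 [ 0.0267 -0.1753]
red_pivot scene [206. 227.] 0.69 [ 0.0303 -0.1723]
red_tip top [371. 222.] 0.61 [-0.0466 -0.3146]
red_tip scene [227. 217.] 0.63 [ 0.0208 -0.1095]
blue_tip top [269. 206.] 0.46 [-0.025  -0.0651]
blue_tip scene [234. 202.] 0.48 [-0.0245 -0.0631]
cover_pull top [186. 190.] 0.74 [-0.004   0.1293]
cover_pull scene [303. 173.] 0.8 [0.0082 0.124 ]
cover top [188. 186.] 0.5 [0.009  0.1299]
cover scene [305. 179.] 0.89 [0.0005 0.1381]
```

View pics/p5.png

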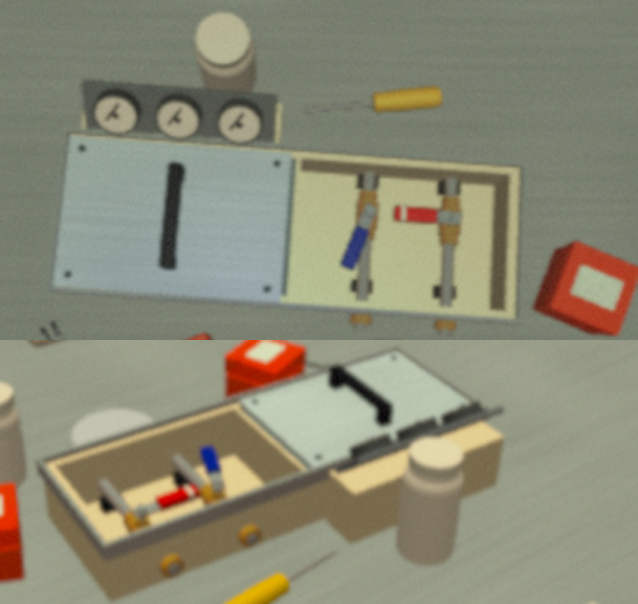

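The picture shows the red handle from crop (449,217) to (398,213), parallel to the box's long edge, so it is shut and square. The blue handle is unchanged, the cover is flat at the left end, and the other things stand where they were.

```bash
python3 -c "
from h import *
print(env.finish_job())"
```

```text
the job is handed in; nothing more can be done
None
```

I pushed the cover left along its guides with closed fingers until the bay was clear, then swung the red handle round to its stop. The job was handed in at about 14 s; no verdict was reported.

**Cover:** It ended at about box y +125 mm by fingertip position, and the networks put the pull at +124 to +129 mm. It needed at least +115 mm. The last picture shows it lying flat, with the dividing wall beside the bay visible. Pushing force stayed at about 4 N or less.

**Red handle:** At the stop a harder push (18 N sideways, 14 N vertical) moved the fingertip only 0.3 mm. In the last picture the handle lies parallel to the box's long edge, square across its pipe.

**Blue valve and surroundings:** The blue tip measured within about 3 mm of before in the top view. In the last picture the bottle behind the gauges, the screwdriver and the right-hand mask box stood where they were. The items in front of the box were mostly outside that crop, so I did not check them at the end. The arm ended clear of everything, with no contact force.

**Checks that disagreed:**
- The box corners I read came out 6 to 8 mm inside the nominal size, and positions near the right end read 2 to 5 mm off. I therefore relied on contact forces and the visible edges.
- The network's red tip in the last top view, (371, 222), fell on the right-hand mask box, so I discarded it. In the scene view it read (21, −110) mm, a few millimetres from the shut position of (25, −120) mm.

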